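# Seat the socket that fits the run-out lane's nut

### The arm

A 6-joint arm with a two-finger parallel gripper is mounted at the origin on the work surface. World frame = base frame: x ahead of the robot, y to its left, z up, the work surface at z = 0. Lengths are in m, angles in degrees, forces in N, time in s.
With the tool pointing down it reaches from about 0.375 to 0.9 m from the base axis. Payload 3.1 kg.
Tool frame: the origin (TCP) lies on the centre line of the jaws, within the pads' length; the fingertips stand 8 mm ahead of it and the grasp point (between the pads) lies 11 mm behind it; y points along the fingers, x is the direction in which the jaws open and shut, and the axes are right-handed (so a half turn about y gives the same grasp; the last joint's range is limited). The gripper opens to 87 mm and grips with 3 to 60 N. Pads are 19 mm wide; open, the fingers measure 117 mm over their backs; the gripper's body (75 mm by 190 mm) begins 51 mm behind the grasp point.
Start: joints at [60.934, 30.224, 82.088, -0, 67.689, -10.227], TCP at [0.202, 0.592, 0.231] pointing down, gripper open.
Joint ranges: [-176.69, 176.69], [-43.24, 126.21], [12.49, 139.97], [-82, 262], [0, 151.66], [-163.58, 163.58]. Speed limits (degrees/s): [159.86, 159.86, 180, 180, 180, 180].

### API

Orientations are given as a 3x3 rotation matrix whose columns are the frame's x, y, z axes.
In Python, from rig import read_state, imaging, job, spotter gives the robot as it stands.
- The arm moves only by the tool apply_moves, never from a script. Its argument "steps" is a list of rows, each an object of numbers: "x", "y", "z": the shift along the world's x, y, z in mm; "spin": the turn about the world's z in rad. In form: [{"x": .., "y": .., "z": .., "spin": ..}, ...]. A call has 1 to 12 rows; each row shifts and turns the pose as measured when the row begins; what a row does not reach is not made up. A row lasts 1/10 s, in which the tool goes at most 50 mm and 8.59 degrees, less where a joint would pass 70% of its speed; a pose out of reach is approached as far as the arm can. A call is refused whole if a number of a shift passes 50 or a number of a turn 0.15, either way. A call with a gripper value outside its range is refused whole. "grip" is the finger opening in mm, from 0 to 87, set as the call begins (left out, the last holds). The fingers move at their own pace and stop on an object; the grip force is fixed at half the most. Time passes only in rows, so rows that do not move let the fingers close. It gives the time, the measured TCP pose, the force and the opening at its end, in the units of the state.
- read_state(): the state, without advancing time (a new reading comes with each control period).
- imaging.capture(name): name is "scene" or "top" or "wrist"; returns the picture (400x640x3 uint8, red, green, blue); there is no depth.
- imaging.camera_params(name): a dict with "fov_y" (degrees; the focal length in pixels is half the picture's height over the tangent of half this angle, whatever the lens; pixels are square), "cx", "cy" (the principal point, pixels), "R" (3x3) and "t" (3): a world point X has camera coordinates R X + t. Camera axes: x right, y down, z forward; pixel columns grow to the right and rows downward; lengths in m; the calibration is good to about 2 mm. A picture is of the moment at which its call begins: read the wrist's pose just before it. camera_params takes no time and is no camera call; for the wrist camera it gives the pose at the moment of the call.
- job.hand_in(): hands the job in, once; it reports no verdict.
Trained networks look in the newest picture that a camera, given by its name, has taken for a name from the list of things; names that differ only in an ending like _2 or _b are one class to them, and where a whole thing is asked for, a point or a joint stands for the part that bears it (a point fixed in the world has none). Each returns a list of dicts, best first, with "score" (0 to 1); they miss things now and then, are a little off and sometimes report something else, mostly with a low value. They report only what shows in the picture. A call takes as long as a camera call. They do not tell look-alikes from the thing itself.
- spotter.cut_out(name, camera): "mask" (400x640 bool, what is visible of it) and "rect" ([left, top, width, height] in pixels, round what is visible of it).
The state is a dict: "time_s": time; "joint_positions": joint angles; "qvel": joint speeds; "tau": joint torques, N m; "position": TCP position; "tcp_rot": TCP orientation; "force": force on the tool from outside, world axes, zero at the start; "moment": the same for the moment, N m; "opening": opening from 0.0 (shut) to 1.0 (fully open).
Only numpy, scipy, OpenCV 4.12 (cv2) and the standard library are available. Lean on these libraries where they do the work, as an engineer would, in place of code of your own. Each camera call takes 0.05 s, during which the arm holds its last target.

### The job

One lane of the three-lane push dispenser has run out of acrylic bases, so that only its red follower disc shows in the magazine; its clamp nut has to come off next. Find which of the three sockets fits that lane's hex nut, push it down fully home over the nut, and finish still gripping it there, ready to turn. The other two sockets must end up standing upright on the shelf, and nothing else on the shelf may be disturbed.

Things in the scene. Friction and masses are not known exactly. Their poses are not given: they have to be found in the camera images.
- dispenser: grey push dispenser fixed to the shelf, 190 (x) x 200 (y) x 55 mm (z), origin at the centre of its underside. Three lanes run along its x, 62 mm apart in y; each has a magazine (four posts 42 mm tall) at x = -35 mm and a steel hex clamp nut at x = +45 mm. The nuts are 14, 20 and 26 mm across flats, one of each; which lane has which changes and is not reported
- lane0 (a point): centre of the foot of the +y lane's nut, on the dispenser's top face (55 mm above the shelf), axes as the dispenser's. All nuts stand 19 mm above the dispenser's top, the upper 4 mm chamfered by 3 mm, two opposite corners along the dispenser's +-x
- lane1 (a point): centre of the foot of the middle lane's nut, on the dispenser's top face (55 mm above the shelf), axes as the dispenser's. Each nut stands in a round black collar 10 mm tall, its inside diameter 3 mm more than the outside of the fitting socket (29, 36, 43 mm for the 14, 20, 26 mm nut)
- lane2 (a point): centre of the foot of the -y lane's nut, on the dispenser's top face (55 mm above the shelf), axes as the dispenser's. A fitting socket goes down until its mouth meets the dispenser's top; one too small stops on the nut, mouth 16 to 19 mm above the top; one too large stops on the collar, 10 mm above
- red_follower: fixed red follower disc, 32 mm in diameter and 4 mm thick, at the bottom of the empty magazine: it marks the lane that has run out. Origin at the centre of its underside, on the dispenser's top, axes as the dispenser's; the nut of this lane is 80 mm from it along its +x
- stack_a: fixed stack of clear and blue acrylic bases, 32 mm in diameter and 36 mm tall, in a magazine of a lane that is still stocked; origin at the centre of its underside, on the dispenser's top, 80 mm from that lane's nut (nut on the dispenser's +x side)
- stack_b: fixed stack of clear and blue acrylic bases, 32 mm in diameter and 36 mm tall, in a magazine of a lane that is still stocked; origin at the centre of its underside, on the dispenser's top, 80 mm from that lane's nut (nut on the dispenser's +x side)
- socket_small: small socket, mouth down on the shelf: round steel cup 26 mm across, 26 mm tall incl. blue band at its top; above, centred, a dark square drive adapter to grip, 16 x 16 x 28 mm tall, sides square to the socket's x, y. Origin: centre of the open mouth, z up. Hex bore 16.4 mm across flats, 21 mm deep, for the 14 mm nut, two opposite corners along +-x. 0.07 to 0.22 kg
- socket_medium: medium socket, mouth down on the shelf: round steel cup 33 mm across, 26 mm tall incl. yellow band at its top; above, centred, a dark square drive adapter to grip, 16 x 16 x 28 mm tall, sides square to the socket's x, y. Origin: centre of the open mouth, z up. Hex bore 22.4 mm across flats, 21 mm deep, for the 20 mm nut, two opposite corners along +-x. 0.07 to 0.22 kg
- socket_large: large socket, mouth down on the shelf: round steel cup 40 mm across, 26 mm tall incl. green band at its top; above, centred, a dark square drive adapter to grip, 16 x 16 x 28 mm tall, sides square to the socket's x, y. Origin: centre of the open mouth, z up. Hex bore 28.4 mm across flats, 21 mm deep, for the 26 mm nut, two opposite corners along +-x. 0.07 to 0.22 kg
- armoured_car: red plastic toy armoured car, 120 x 62 x 64 mm, bystander; origin at the centre of its underside
- queen: walnut chess queen, 36 mm in diameter, 98 mm tall, bystander; origin at the centre of its underside
- stone_fence: grey resin model stone fence, 28 x 150 x 42 mm, bystander; origin at the centre of its underside
- saucer: white ceramic saucer, 130 mm in diameter, 18 mm tall, bystander; origin at the centre of its underside
- paint_jar: small green paint jar, 38 mm in diameter, 48 mm tall, bystander; origin at the centre of its underside
- glue_bottle: white glue bottle with a yellow label and red cap, 36 mm in diameter, 100 mm tall, bystander; origin at the centre of its underside
Not all that is in view belongs to the job. What is shaped like the socket_large but purple is not meant.

How it is judged:
By the outcome, as a careful person would: the job done as asked, in the order asked, and still so for the second after the job is handed in, while the arm keeps its last pose, push and grip.
It also fails if it takes over 64 s, if anything falls off the work surface, if the arm or the gripper's body presses on something with over 40 N, if the wrist force passes 120 N, or if a joint passes its speed limit or range.

## Working session

There is one attempt and no reset: what is moved stays moved. The work goes in short steps, Python scripts to look and compute and a tool call to move; the robot and the scene stay as the last step left them, time stands still between calls to the robot, and variables do not carry over. Pictures are saved under pics/ and viewed, and the job is handed in when it is done.

Besides the shell and the picture viewer there is one more tool, called after "Call:" by a JSON object that holds its "api" and its "payload". apply_moves: Moves the arm, as the interface text tells. Its arguments: {"type":"object","properties":{"steps":{"type":"array"},"grip":{"type":"number"}},"required":["steps"]}

```bash
mkdir -p pics; python3 - <<'E'
from rig import read_state, imaging
import cv2
s=read_state(); print(s['time_s'],s['position'],s['tcp_rot'],s['opening'],s['force'])
for n in ['scene','top','wrist']:
    p=imaging.camera_params(n); print(n,p)
    im=imaging.capture(n); cv2.imwrite(f'pics/{n}0.png',im[:,:,::-1])
E
```

```text
0.0 [0.20143835 0.59088584 0.2295679 ] [[ 3.22941241e-01 -1.07034323e-03 -9.46418411e-01]
 [ 9.46416584e-01 -1.90211739e-03  3.22942768e-01]
 [-2.14585853e-03 -9.99997618e-01  3.98718437e-04]] 1.0010911777083984 [-0.05737263  0.70442334  0.14763626]
scene {'fov_y': 45.48314534714318, 'cx': 317.70026778084895, 'cy': 187.8134628329725, 'R': array([[-0.79271403,  0.60939836,  0.01543087],
       [ 0.4811555 ,  0.64103529, -0.59796583],
       [-0.37429113, -0.46659126, -0.80137304]]), 't': array([ 0.49472807, -0.22817242,  1.53763994])}
top {'fov_y': 46.27846737734713, 'cx': 323.3772473946692, 'cy': 192.27203820292053, 'R': array([[-0.02441873, -0.99950405,  0.01988411],
       [-0.99878632,  0.02354051, -0.04326357],
       [ 0.04277403, -0.02091642, -0.9988658 ]]), 't': array([-0.01398066,  0.6199487 ,  1.31505369])}
wrist {'fov_y': 70.22019579410225, 'cx': 318.6306859599024, 'cy': 202.45633138062763, 'R': array([[ 0.32217668,  0.94667028, -0.00419098],
       [ 0.90738493, -0.30753856,  0.28648319],
       [ 0.26991623, -0.09610104, -0.9580761 ]]), 't': array([-0.62185201, -0.03536398,  0.39170672])}
```

View pics/scene0.png

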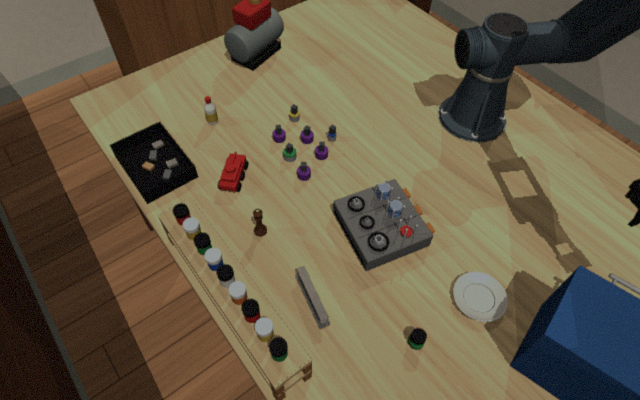

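View pics/top0.png

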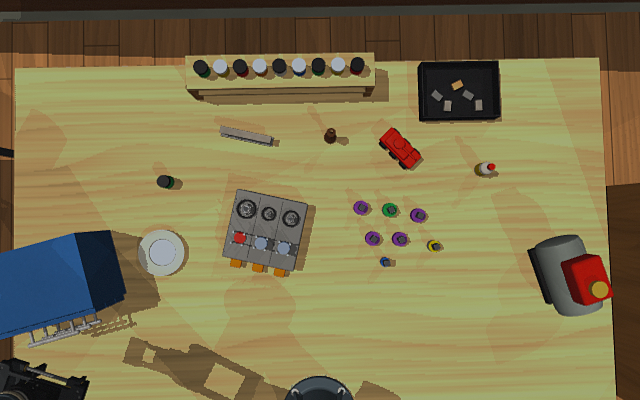

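View pics/wrist0.png

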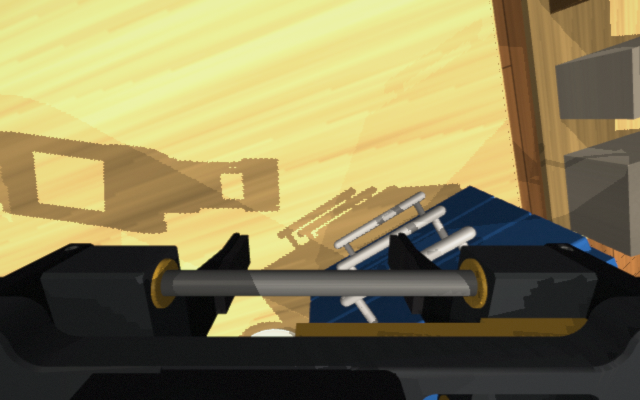

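```bash
python3 - <<'E'
import cv2
im=cv2.imread('pics/top0.png')
cv2.imwrite('pics/top0z.png',cv2.resize(im[175:290,215:455],None,fx=3.3,fy=3.3,interpolation=cv2.INTER_CUBIC))
im=cv2.imread('pics/scene0.png')
cv2.imwrite('pics/scene0z.png',cv2.resize(im[95:275,250:450],None,fx=3.3,fy=3.3,interpolation=cv2.INTER_CUBIC))
E
```

```text
(no output)
```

View pics/top0z.png

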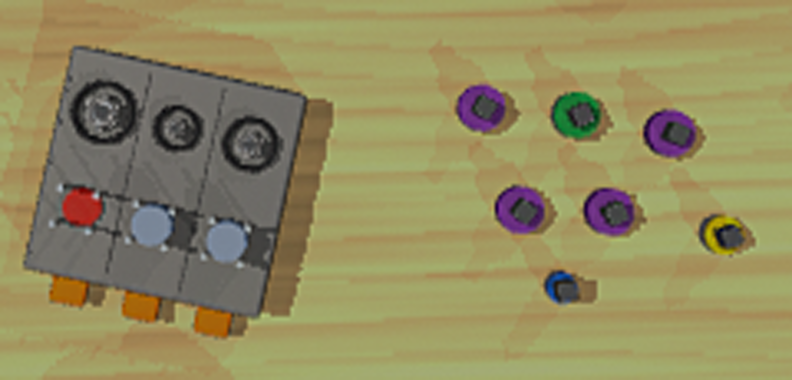

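View pics/scene0z.png

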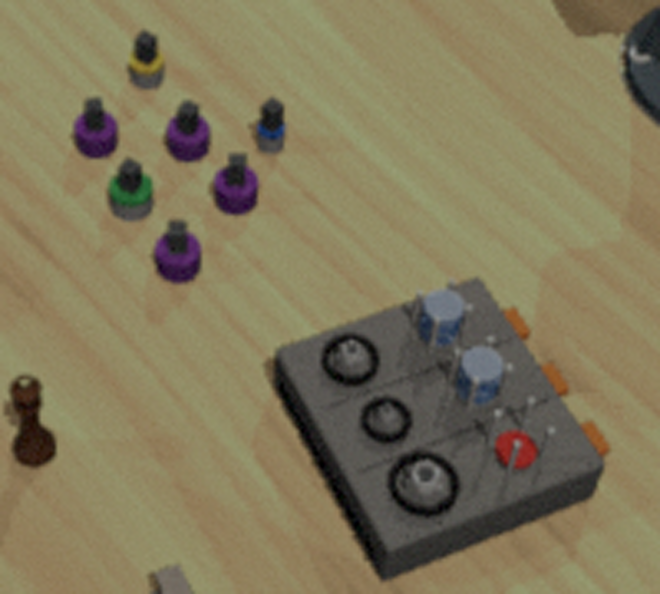

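```bash
cat > h.py <<'E'
import numpy as np, cv2
from rig import read_state, imaging, job, spotter
def K(p):
    f=200/np.tan(np.radians(p['fov_y']/2)); return f,p['cx'],p['cy']
def ray(p,u,v):
    f,cx,cy=K(p); d=p['R'].T@np.array([(u-cx)/f,(v-cy)/f,1]); c=-p['R'].T@p['t']; return c,d
def back(p,u,v,z):
    c,d=ray(p,u,v); return c+d*(z-c[2])/d[2]
def proj(p,X):
    f,cx,cy=K(p); X=np.atleast_2d(X)@p['R'].T+p['t']; return np.c_[f*X[:,0]/X[:,2]+cx,f*X[:,1]/X[:,2]+cy]
def cen(m):
    v,u=np.nonzero(m); return u.mean(),v.mean()
E
python3 - <<'E'
from h import *
for cam in ['top','scene']:
    p=imaging.camera_params(cam); imaging.capture(cam)
    for n,z in [('dispenser',.055),('red_follower',.059),('socket_small',.03),('socket_medium',.03),('socket_large',.03),('queen',0.05)]:
        for r in spotter.cut_out(n,cam)[:2]:
            u,v=cen(r['mask']); print(cam,n,round(r['score'],2),r['rect'],round(u,1),round(v,1),back(p,u,v,z).round(4))
            if n=='dispenser': print(cv2.minAreaRect(np.argwhere(r['mask'])[:,::-1].astype(np.float32)))
print(read_state()['time_s'])
E
```

```text
top dispenser 0.92 [223.6, 188.4, 84.1, 92.0] 265.4 232.7 [0.5109 0.1333 0.055 ]
((264.0357666015625, 233.33712768554688), (73.87521362304688, 77.78218841552734), 12.380756378173828)
top red_follower 0.42 [237.8, 234.0, 6.9, 8.2] 239.6 237.7 [0.4993 0.203  0.059 ]
top socket_small 0.63 [380.2, 257.2, 8.8, 6.5] 384.1 261.3 [ 0.4219 -0.1933  0.03  ]
top socket_small 0.48 [423.3, 241.1, 16.4, 11.9] 433.6 245.7 [ 0.4617 -0.3338  0.03  ]
top socket_large 0.67 [382.9, 205.1, 14.2, 12.1] 389.0 209.4 [ 0.5662 -0.2116  0.03  ]
top socket_large 0.62 [351.2, 201.8, 19.0, 13.1] 360.5 207.4 [ 0.5738 -0.1316  0.03  ]
top queen 0.73 [323.5, 127.6, 11.6, 17.8] 330.0 135.9 [ 0.7741 -0.0502  0.05  ]
top queen 0.2 [421.9, 242.6, 17.6, 8.3] 432.9 245.6 [ 0.4635 -0.3268  0.05  ]
scene dispenser 0.83 [330.9, 179.9, 101.7, 90.6] 383.3 225.8 [0.5346 0.1575 0.055 ]
((383.6882629394531, 221.44708251953125), (77.61139678955078, 85.03298950195312), 67.16634368896484)
scene red_follower 0.57 [398.4, 226.1, 13.7, 8.5] 406.0 230.3 [0.4997 0.2036 0.059 ]
scene socket_small 0.45 [328.1, 126.1, 7.4, 18.4] 331.7 132.9 [ 0.423  -0.1928  0.03  ]
scene socket_small 0.21 [333.1, 179.5, 98.2, 91.5] 382.7 225.2 [0.5214 0.1454 0.03  ]
scene socket_large 0.63 [282.2, 143.6, 13.0, 19.8] 289.0 153.1 [ 0.5732 -0.2048  0.03  ]
scene socket_large 0.59 [297.6, 163.1, 11.7, 18.3] 303.3 171.4 [ 0.5805 -0.1247  0.03  ]
scene queen 0.68 [256.1, 209.3, 10.6, 24.6] 258.6 223.4 [ 0.7833 -0.0428  0.05  ]
0.85
```

```bash
python3 - <<'E'
from h import *
s=read_state();p=imaging.camera_params('wrist')
T=s['tcp_rot'];c=-p['R'].T@p['t']
print('cam in tool',T.T@(c-s['position']), 'view in tool',T.T@p['R'][2])
print(proj(p,s['position']))
for v in (100,150,200,230):
  print(v,T.T@(back(p,320,v,.04)-s['position']))
E
```

```text
cam in tool [-0.00123323 -0.15312526  0.07869963] view in tool [-0.00190112  0.95797987 -0.28682914]
[[321.17263392 255.35211663]]
100 [-0.00044759  0.19056518  0.09755133]
150 [-0.00032769  0.19056456  0.04124288]
200 [-0.0001952   0.19056388 -0.02097663]
230 [-1.08814816e-04  1.90563432e-01 -6.15454454e-02]
```

Call:
{"api": "apply_moves", "payload": {"steps": [{"x":0,"y":-30,"z":30,"spin":0},{"x":10,"y":-45,"z":10,"spin":0},{"x":35,"y":-35,"z":0,"spin":0},{"x":35,"y":-35,"z":0,"spin":0},{"x":35,"y":-35,"z":0,"spin":0},{"x":35,"y":-35,"z":0,"spin":0},{"x":35,"y":-35,"z":0,"spin":0},{"x":35,"y":-35,"z":0,"spin":0},{"x":35,"y":-35,"z":0,"spin":0},{"x":35,"y":-35,"z":0,"spin":0},{"x":35,"y":-35,"z":0,"spin":0},{"x":0,"y":0,"z":0,"spin":0}]}}

```text
time_s: 2.05
position: [0.5319, 0.1926, 0.2728]
tcp_rot: [[0.317, 0.01, -0.948], [0.948, 0.003, 0.317], [0.006, -1.0, -0.008]]
force: [0.3, 0.9, 0.3]
opening: 0.998
```

```bash
python3 - <<'E'
from h import *
im=imaging.capture('wrist'); cv2.imwrite('pics/w1.png',im[:,:,::-1])
E
```

```text
(no output)
```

View pics/w1.png

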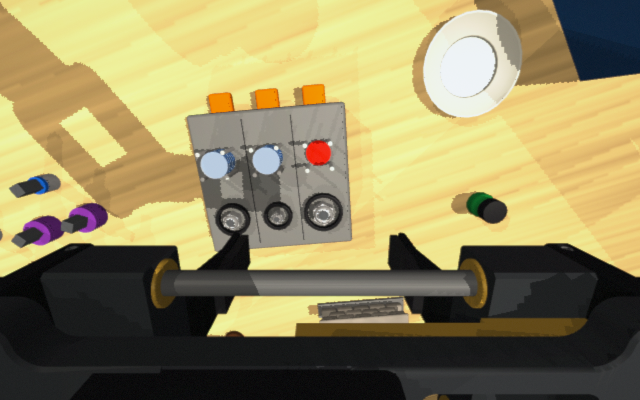

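```bash
python3 - <<'E'
from h import *
im=cv2.imread('pics/w1.png'); cv2.imwrite('pics/w1z.png',cv2.resize(im[85:255,180:360],None,fx=4.2,fy=3.5,interpolation=cv2.INTER_CUBIC)[:600])
cv2.imwrite('pics/w1z.png',cv2.resize(im[100:250,185:355],None,fx=4,fy=4,interpolation=cv2.INTER_CUBIC))
p=imaging.camera_params('wrist')
for n,u,v,z in [('red',318,153,.059),('nuttop',322,211,.074),('collar',322.5,212,.065),('c1',187.5,115.5,.055),('c2',344,102,.055),('c3',215,252,.055),('c4',352,242,.055)]: print(n,back(p,u,v,z).round(4))
E
```

```text
red [0.4965 0.2037 0.059 ]
nuttop [0.5676 0.1856 0.074 ]
collar [0.5721 0.1849 0.065 ]
c1 [0.4019 0.0644 0.055 ]
c2 [0.4481 0.2536 0.055 ]
c3 [0.5841 0.0189 0.055 ]
c4 [0.6314 0.2098 0.055 ]
```

View pics/w1z.png

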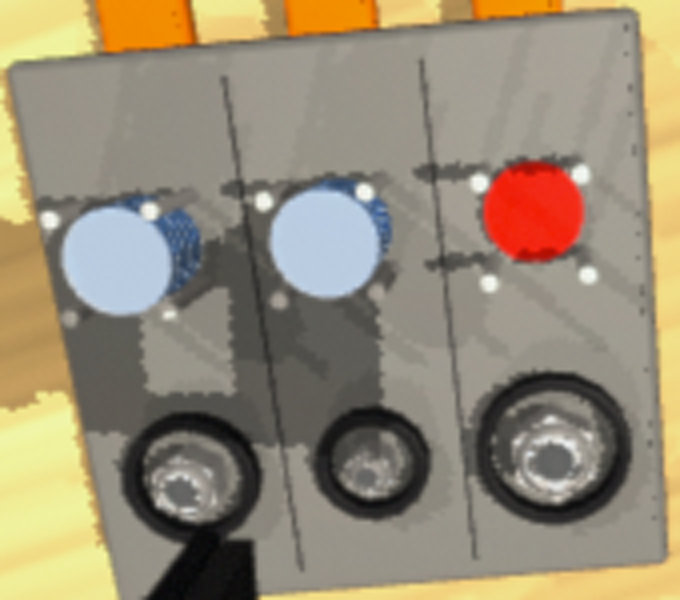

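```bash
python3 - <<'E'
from h import *
for cam,f,(u0,v0),r in [('wrist','w1',(322,212),24),('top','top0',(247,209),13),('scene','scene0',(378.5,241.5),13)]:
    im=cv2.imread(f'pics/{f}.png'); p=imaging.camera_params(cam)
    g=im[v0-r:v0+r+1,u0-r:u0+r+1].max(2) if isinstance(u0,int) else im[int(v0)-r:int(v0)+r+1,int(u0)-r:int(u0)+r+1].max(2)
    s=8; G=cv2.resize(g,None,fx=s,fy=s,interpolation=cv2.INTER_CUBIC)
    m=(G<62).astype(np.uint8)
    cs,_=cv2.findContours(m,cv2.RETR_EXTERNAL,cv2.CHAIN_APPROX_NONE); c=max(cs,key=cv2.contourArea)
    e=cv2.fitEllipse(cv2.convexHull(c)); 
    u=int(u0)-r+(e[0][0]+.5)/s-.5; v=int(v0)-r+(e[0][1]+.5)/s-.5
    print(cam,u,v,np.array(e[1])/s,back(p,u,v,.065).round(4))
    o=cv2.cvtColor(G,cv2.COLOR_GRAY2BGR); cv2.ellipse(o,e,(0,0,255),1); cv2.imwrite(f'pics/col_{cam}.png',o)
ims=[cv2.resize(cv2.imread(f'pics/col_{c}.png'),(260,260)) for c in('wrist','top','scene')]
cv2.imwrite('pics/col.png',np.hstack(ims))
E
```

```text
wrist 322.68078804016113 211.32564163208008 [37.61464691 38.62722778] [0.5712 0.1855 0.065 ]
top 246.1777286529541 208.55104541778564 [19.67931747 20.41156387] [0.5779 0.183  0.065 ]
scene 377.88146018981934 241.3583278656006 [20.44346619 22.73195839] [0.5812 0.187  0.065 ]
```

View pics/col.png

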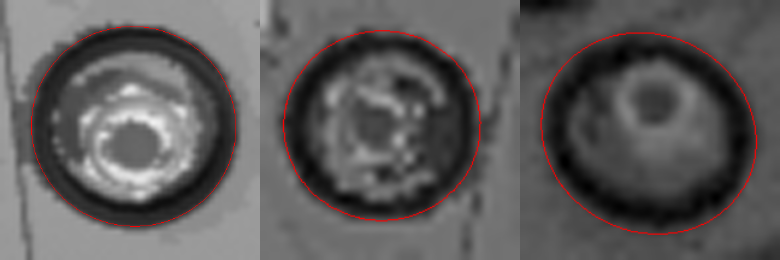

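Call:
{"api": "apply_moves", "payload": {"steps": [{"x":4,"y":-45,"z":0,"spin":0},{"x":4,"y":-45,"z":0,"spin":0},{"x":4,"y":-45,"z":0,"spin":0},{"x":4,"y":-45,"z":0,"spin":0},{"x":4,"y":-45,"z":0,"spin":0},{"x":4,"y":-45,"z":-10,"spin":0},{"x":4,"y":-45,"z":-10,"spin":0},{"x":4,"y":-45,"z":-10,"spin":0},{"x":3,"y":-44,"z":-10,"spin":0},{"x":0,"y":0,"z":0,"spin":0},{"x":0,"y":0,"z":0,"spin":0}]}}

```text
time_s: 3.2
position: [0.558, -0.2064, 0.2319]
tcp_rot: [[0.298, 0.004, -0.955], [0.954, 0.014, 0.298], [0.014, -1.0, 0.0]]
force: [0.0, 0.2, 0.1]
opening: 1.001
```

```bash
python3 - <<'E'
from h import *
s=read_state(); print(s['time_s'],s['position'])
im=imaging.capture('wrist'); cv2.imwrite('pics/w2.png',im[:,:,::-1])
for r in spotter.cut_out('socket_large','wrist')[:5]: print(r['score'],r['rect'],cen(r['mask']))
E
```

```text
3.2 [ 0.55795218 -0.20641395  0.23192283]
0.93 [316.3, 101.0, 33.1, 34.3] (np.float64(332.49532710280374), np.float64(115.54439252336448))
0.92 [256.5, 112.3, 32.6, 36.9] (np.float64(272.3762376237624), np.float64(131.81408140814082))
0.83 [235.5, 178.7, 33.6, 32.5] (np.float64(251.63560334528077), np.float64(192.24014336917563))
0.82 [357.0, 156.3, 33.0, 35.0] (np.float64(373.77369007803793), np.float64(174.90858416945375))
0.59 [300.8, 171.4, 27.8, 33.5] (np.float64(313.19647696476966), np.float64(187.739837398374))
```

View pics/w2.png

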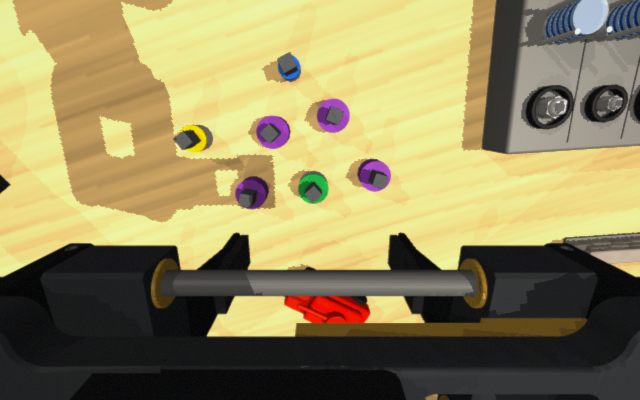

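```bash
python3 - <<'E'
import cv2
im=cv2.imread('pics/w2.png'); cv2.imwrite('pics/w2z.png',cv2.resize(im[165:210,290:335],None,fx=12,fy=12,interpolation=cv2.INTER_CUBIC))
E
```

```text
(no output)
```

View pics/w2z.png

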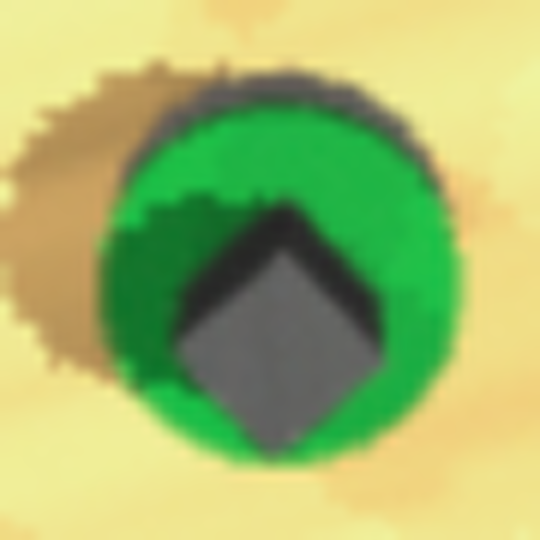

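```bash
python3 - <<'E'
from h import *
p=imaging.camera_params('wrist')
c=[back(p,290+(a+.5)/12-.5,165+(b+.5)/12-.5,.054) for a,b in [(283,248),(385,358),(277,455),(177,348)]]
for i in range(4):
    d=c[(i+1)%4]-c[i]; print(np.hypot(*d[:2]).round(4),np.degrees(np.arctan2(d[1],d[0]))%90)
print('ctr',np.mean(c,0)); print('cup',back(p,290+280/12,165+284/12,.026))
s=read_state(); T=s['tcp_rot']; print('jaw ang',np.degrees(np.arctan2(T[1,0],T[0,0])))
print('in tool', T.T@(np.mean(c,0)-s['position']))
# all sockets
for n,u,v in [('pR',375,176),('pL',252,193),('pUL',272,131),('pU',333,116),('y',190,138),('b',288,67)]: print(n,back(p,u,v,.03).round(3))
E
```

```text
0.0153 24.690370949019858
0.0149 25.711889154930105
0.015 24.364518037969617
0.0148 26.634983618305327
ctr [ 0.56565853 -0.21485008  0.054     ]
cup [ 0.56613997 -0.21467384  0.026     ]
jaw ang 72.77023051803042
in tool [-0.0088482   0.17821537 -0.00969714]
pR [ 0.573 -0.135  0.03 ]
pL [ 0.547 -0.291  0.03 ]
pUL [ 0.482 -0.241  0.03 ]
pU [ 0.487 -0.165  0.03 ]
y [ 0.46  -0.338  0.03 ]
b [ 0.42  -0.199  0.03 ]
```

Call:
{"api": "apply_moves", "payload": {"grip": 45, "steps": [{"x":8,"y":-8,"z":0,"spin":0.148},{"x":0,"y":0,"z":-10,"spin":0.148},{"x":0,"y":0,"z":-20,"spin":0.148},{"x":0,"y":0,"z":-20,"spin":0.148},{"x":0,"y":0,"z":-20,"spin":0.148},{"x":0,"y":0,"z":0,"spin":0},{"x":0,"y":0,"z":0,"spin":0}]}}

```text
time_s: 4.0
position: [0.5684, -0.1986, 0.166]
tcp_rot: [[-0.442, -0.001, -0.897], [0.897, 0.015, -0.442], [0.014, -1.0, -0.006]]
force: [0.3, 0.2, 0.9]
opening: 0.537
```

```bash
python3 - <<'E'
from h import *
s=read_state(); print(s['time_s'],s['position'],s['joint_positions']); T=s['tcp_rot']; print('jaw ang',np.degrees(np.arctan2(T[1,0],T[0,0])))
p=imaging.camera_params('wrist'); print(proj(p,[.5658,-.2148,.054]))
im=imaging.capture('wrist'); cv2.imwrite('pics/w3.png',im[:,:,::-1])
E
```

```text
4.0 [ 0.56844302 -0.19862011  0.16599934] [ -30.24377062   33.0718454    88.75475285    0.8408499    58.63632944
 -146.92866448]
jaw ang 116.24669771077198
[[304.57010565 193.08330196]]
```

View pics/w3.png

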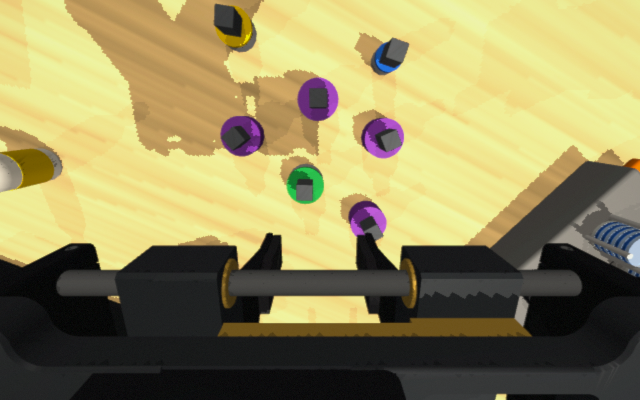

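```bash
python3 - <<'E'
import cv2
im=cv2.imread('pics/w3.png'); cv2.imwrite('pics/w3z.png',cv2.resize(im[160:210,280:330],None,fx=12,fy=12,interpolation=cv2.INTER_CUBIC))
E
```

```text
(no output)
```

View pics/w3z.png

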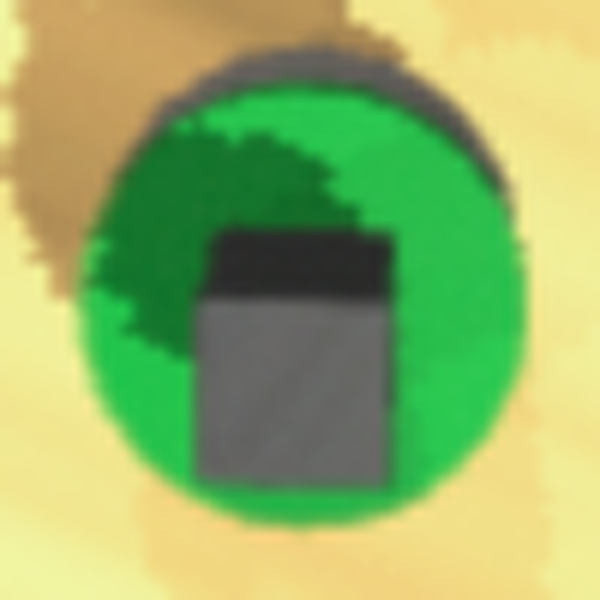

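```bash
python3 - <<'E'
from h import *
p=imaging.camera_params('wrist')
f=lambda a,b,z: back(p,280+(a+.5)/12-.5,160+(b+.5)/12-.5,z)
c=[f(a,b,.054) for a,b in [(199,300),(391,299),(388,489),(195,486)]]
for i in range(4):
    d=c[(i+1)%4]-c[i]; print(np.hypot(*d[:2]).round(4),np.degrees(np.arctan2(d[1],d[0]))%90)
s=read_state(); print('ctr',np.mean(c,0), np.mean(c,0)-s['position']);print('base',f(304,307,.026))
E
```

```text
0.0152 26.448446693453604
0.0157 25.04078439721165
0.0156 25.172916436078566
0.0154 23.787776660572973
ctr [ 0.56521846 -0.21542399  0.054     ] [-0.00304678 -0.01695811 -0.1120214 ]
base [ 0.56481414 -0.21573005  0.026     ]
```

Call:
{"api": "apply_moves", "payload": {"steps": [{"x":-3,"y":-17,"z":0,"spin":-0.02},{"x":0,"y":0,"z":-30,"spin":0},{"x":0,"y":0,"z":-30,"spin":0},{"x":0,"y":0,"z":0,"spin":0},{"x":0,"y":0,"z":0,"spin":0}]}}

```text
time_s: 4.55
position: [0.5695, -0.2218, 0.1124]
tcp_rot: [[-0.416, 0.013, -0.909], [0.909, 0.005, -0.416], [-0.001, -1.0, -0.014]]
force: [1.1, 0.1, 1.4]
opening: 0.516
```

Call:
{"api": "apply_moves", "payload": {"steps": [{"x":-4,"y":6,"z":0,"spin":0},{"x":0,"y":0,"z":0,"spin":0},{"x":0,"y":0,"z":0,"spin":0}]}}

```text
time_s: 4.85
position: [0.567, -0.2174, 0.1166]
tcp_rot: [[-0.415, 0.018, -0.91], [0.91, 0.002, -0.415], [-0.006, -1.0, -0.017]]
force: [-0.2, -0.8, -1.6]
opening: 0.516
```

Call:
{"api": "apply_moves", "payload": {"steps": [{"x":0,"y":0,"z":0,"spin":0}]}}

```text
time_s: 4.95
position: [0.5673, -0.2175, 0.1176]
tcp_rot: [[-0.415, 0.02, -0.91], [0.91, 0.001, -0.415], [-0.007, -1.0, -0.018]]
force: [0.2, -0.2, -0.3]
opening: 0.518
```

Call:
{"api": "apply_moves", "payload": {"steps": [{"x":0,"y":0,"z":0,"spin":0}]}}

```text
time_s: 5.05
position: [0.5677, -0.2177, 0.1182]
tcp_rot: [[-0.415, 0.021, -0.91], [0.91, 0.0, -0.415], [-0.009, -1.0, -0.019]]
force: [0.3, 0.8, -0.2]
opening: 0.514
```

Call:
{"api": "apply_moves", "payload": {"steps": [{"x":-2,"y":2,"z":-25,"spin":0},{"x":0,"y":0,"z":-25,"spin":0}]}}

```text
time_s: 5.25
position: [0.5692, -0.2175, 0.0717]
tcp_rot: [[-0.415, 0.03, -0.909], [0.91, -0.006, -0.415], [-0.018, -1.0, -0.025]]
force: [-0.3, -0.5, 0.3]
opening: 0.516
```

Call:
{"api": "apply_moves", "payload": {"steps": [{"x":-4,"y":2,"z":-20,"spin":0}]}}

```text
time_s: 5.35
position: [0.5662, -0.216, 0.0513]
tcp_rot: [[-0.415, 0.032, -0.909], [0.91, -0.007, -0.415], [-0.02, -0.999, -0.026]]
force: [-0.0, -0.9, 0.4]
opening: 0.522
```

Call:
{"api": "apply_moves", "payload": {"steps": [{"x":-2,"y":1,"z":-8,"spin":0}]}}

```text
time_s: 5.45
position: [0.5629, -0.2142, 0.0416]
tcp_rot: [[-0.415, 0.029, -0.909], [0.91, -0.005, -0.415], [-0.017, -1.0, -0.024]]
force: [-0.7, 0.2, -0.2]
opening: 0.513
```

Call:
{"api": "apply_moves", "payload": {"steps": [{"x":2,"y":-1,"z":-3,"spin":0.01}]}}

```text
time_s: 5.55
position: [0.5641, -0.2146, 0.0378]
tcp_rot: [[-0.425, 0.027, -0.905], [0.905, -0.004, -0.425], [-0.015, -1.0, -0.023]]
force: [-0.1, -0.8, -0.8]
opening: 0.516
```

```bash
python3 - <<'E'
from h import *
im=imaging.capture('wrist'); cv2.imwrite('pics/w4.png',im[:,:,::-1])
print(read_state()['position'])
E
```

```text
[ 0.56484539 -0.21511813  0.03775978]
```

View pics/w4.png

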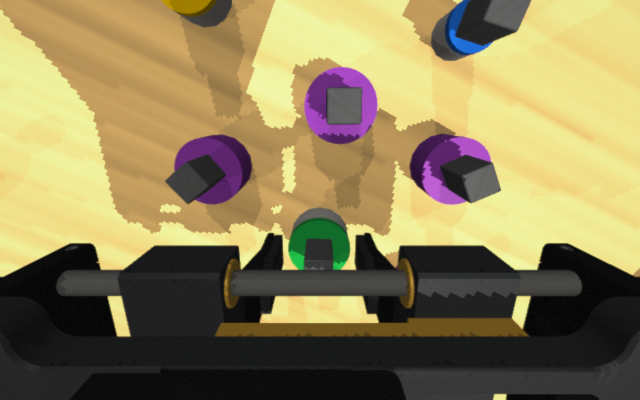

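Call:
{"api": "apply_moves", "payload": {"grip": 0, "steps": [{"x":0,"y":0,"z":0,"spin":0},{"x":0,"y":0,"z":0,"spin":0},{"x":0,"y":0,"z":0,"spin":0}]}}

```text
time_s: 5.9
position: [0.5671, -0.2165, 0.04]
tcp_rot: [[-0.425, 0.033, -0.904], [0.905, -0.007, -0.426], [-0.02, -0.999, -0.027]]
force: [-0.1, -1.1, -0.2]
opening: 0.325
```

Call:
{"api": "apply_moves", "payload": {"steps": [{"x":0,"y":0,"z":0,"spin":0},{"x":0,"y":0,"z":0,"spin":0}]}}

```text
time_s: 6.1
position: [0.5674, -0.2165, 0.0412]
tcp_rot: [[-0.425, 0.034, -0.904], [0.905, -0.008, -0.426], [-0.021, -0.999, -0.027]]
force: [-0.2, -0.6, -1.8]
opening: 0.183
```

Call:
{"api": "apply_moves", "payload": {"steps": [{"x":-1,"y":0,"z":-1,"spin":0},{"x":0,"y":0,"z":-1,"spin":0},{"x":0,"y":0,"z":-1,"spin":0}]}}

```text
time_s: 6.4
position: [0.5676, -0.2167, 0.041]
tcp_rot: [[-0.425, 0.037, -0.904], [0.905, -0.009, -0.426], [-0.023, -0.999, -0.03]]
force: [-1.7, 1.6, 6.6]
opening: 0.183
```

Call:
{"api": "apply_moves", "payload": {"steps": [{"x":0,"y":0,"z":25,"spin":0},{"x":0,"y":0,"z":30,"spin":0}]}}

```text
time_s: 6.6
position: [0.564, -0.2149, 0.0927]
tcp_rot: [[-0.425, 0.028, -0.905], [0.905, -0.003, -0.425], [-0.015, -1.0, -0.024]]
force: [0.9, -0.4, -2.2]
opening: 0.184
```

```bash
python3 - <<'E'
from h import *
im=imaging.capture('wrist'); cv2.imwrite('pics/w5.png',im[:,:,::-1])
s=read_state(); print(s['position'],s['tcp_rot'],s['joint_positions'])
E
```

```text
[ 0.56652926 -0.21629823  0.09776802] [[-0.42526424  0.03460207 -0.90440755]
 [ 0.90480974 -0.00767333 -0.42574694]
 [-0.02167154 -0.99937171 -0.0280451 ]] [ -31.77831192   38.10568519   92.57078872    0.91056008   47.40975551
 -147.57448036]
```

View pics/w5.png

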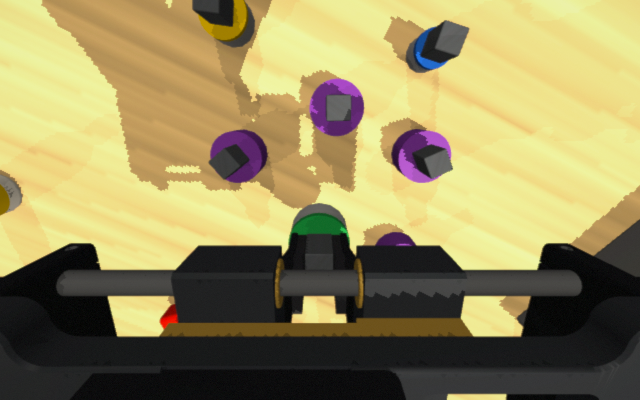

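Call:
{"api": "apply_moves", "payload": {"steps": [{"x":0,"y":0,"z":35,"spin":0},{"x":0,"y":10,"z":35,"spin":0.06},{"x":1,"y":44,"z":5,"spin":0.06},{"x":1,"y":44,"z":0,"spin":0.06},{"x":1,"y":44,"z":0,"spin":0.06},{"x":1,"y":44,"z":0,"spin":0.06},{"x":1,"y":44,"z":0,"spin":0.06},{"x":1,"y":44,"z":0,"spin":0},{"x":1,"y":44,"z":0,"spin":0},{"x":1,"y":30,"z":0,"spin":0}]}}

```text
time_s: 7.65
position: [0.5737, 0.1364, 0.173]
tcp_rot: [[-0.72, 0.042, -0.693], [0.693, 0.0, -0.72], [-0.03, -0.999, -0.029]]
force: [1.2, -0.4, -2.0]
opening: 0.185
```

```bash
python3 - <<'E'
from h import *
p=imaging.camera_params('wrist'); s=read_state(); print(s['position'])
im=imaging.capture('wrist'); cv2.imwrite('pics/w6.png',im[:,:,::-1])
print(proj(p,[[.576,.184,.065],[.576,.184,.074]]))
E
```

```text
[0.57373944 0.13643376 0.1730175 ]
[[354.25863653 236.3664008 ]
 [355.07504175 240.34259803]]
```

View pics/w6.png

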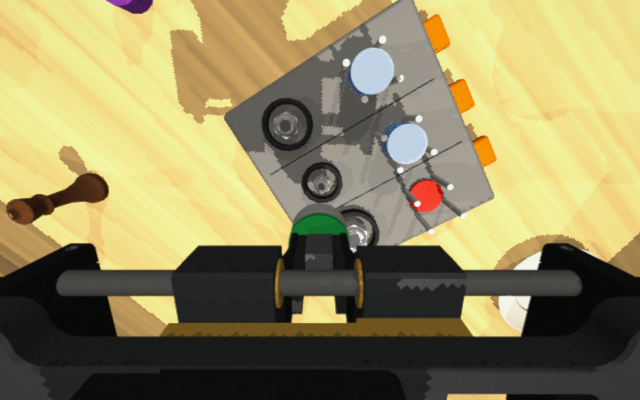

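```bash
python3 - <<'E'
import cv2
im=cv2.imread('pics/w6.png'); cv2.imwrite('pics/w6z.png',cv2.resize(im[0:250,220:500],None,fx=2.4,fy=2.4,interpolation=cv2.INTER_CUBIC))
E
```

```text
(no output)
```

View pics/w6z.png

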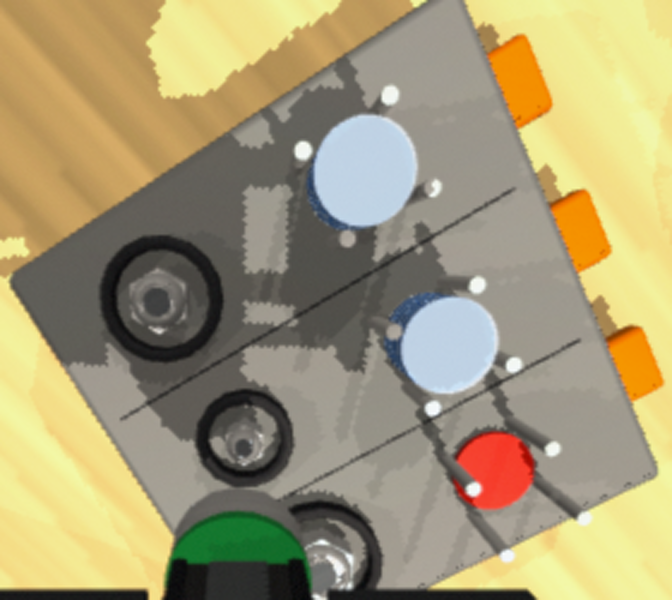

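```bash
cat > fit.py <<'E'
from h import *
from scipy.optimize import least_squares
H=dict(red=(-35,62,59),s1=(-35,0,91),s2=(-35,-62,91),n0=(45,62,74),n1=(45,0,74),n2=(45,-62,74),A=(95,100,55),B=(95,-100,55),C=(-95,-100,55),D=(-95,100,55),k0=(45,62,65),k1=(45,0,65),k2=(45,-62,65))
obs={'wrist':(2.4,220,0,dict(red=(495,470),s1=(449,344),s2=(365,170),k2=(162,299),k1=(244,437),n2=(157,300),B=(12,274),C=(462,0),D=(655,474))),
'top':(3.3,215,175,dict(A=(75,48),B=(305,97),C=(262,317),D=(26,268),red=(82,208),s1=(152,227),s2=(228,242),n0=(102,110),n1=(178,128),n2=(250,143))),
'scene':(3.3,250,95,dict(B=(277,352),C=(480,281),D=(603,465),red=(516,449),s1=(442,303),s2=(482,360),n0=(427,470),n1=(387,409),n2=(350,345)))}
obs['scene'][3]['s2'],obs['scene'][3]['s1']=(442,303),(482,360)
def W(q,n):
    a=np.array(H[n])/1e3; c,s=np.cos(q[2]),np.sin(q[2]); return np.array([q[0]+c*a[0]-s*a[1],q[1]+s*a[0]+c*a[1],a[2]])
def res(q,cams):
    r=[]
    for c in cams:
        k,u0,v0,o=obs[c]; p=P[c]
        for n,(a,b) in o.items(): r.append((proj(p,W(q,n))[0]-[u0+(a+.5)/k-.5,v0+(b+.5)/k-.5])*(1 if c=='wrist' else 2.))
    return np.array(r)
P={c:imaging.camera_params(c) for c in obs}
if __name__=='__main__':
  for cams in (['wrist'],['top'],['scene'],['top','scene','wrist']):
    f=least_squares(lambda q:res(q,cams).ravel(),[.53,.13,-.24],loss='soft_l1'); q=f.x
    print(cams,q[:2].round(4),np.degrees(q[2]).round(2),'nut',W(q,'n0').round(4)); print(res(q,cams).round(1).tolist())
E
python3 fit.py
```

```text
['wrist'] [0.5184 0.1375] -13.72 nut [0.5769 0.1871 0.074 ]
[[-0.3, 0.7], [0.7, 0.4], [0.6, -0.5], [-1.0, -0.3], [-0.0, 1.6], [-0.3, -0.2], [-5.4, 0.5], [-0.0, -11.4], [5.2, 1.3]]
['top'] [0.5193 0.1334] -13.37 nut [0.5774 0.1833 0.074 ]
[[-0.9, -2.3], [2.4, -1.7], [-0.6, 1.3], [-1.4, 0.7], [1.1, -0.2], [0.6, -0.8], [0.3, -0.2], [-0.0, 1.5], [-1.0, 0.1], [0.3, 0.6]]
['scene'] [0.5194 0.1348] -14.06 nut [0.5781 0.184  0.074 ]
[[-2.4, -3.7], [-0.0, -4.4], [2.5, -0.8], [-0.6, -0.7], [-0.2, 1.8], [1.0, 0.4], [-1.2, 1.8], [0.1, -0.1], [0.9, 1.9]]
['top', 'scene', 'wrist'] [0.5191 0.136 ] -13.8 nut [0.5775 0.1854 0.074 ]
[[-2.2, -2.5], [1.0, -0.8], [-3.1, 2.0], [-3.7, 0.3], [-0.9, -0.4], [-1.5, -0.6], [-1.9, 0.3], [-1.6, 1.4], [-2.7, 0.4], [-1.4, 1.2], [-1.8, -2.9], [0.4, -4.1], [3.5, -0.7], [0.4, -0.3], [0.6, 2.1], [1.6, 0.9], [-0.1, 2.4], [1.1, 0.5], [1.6, 2.5], [-1.8, 0.1], [-1.1, -0.4], [-1.2, -1.5], [-2.6, -1.3], [-1.7, 0.8], [-2.1, -1.1], [-7.1, -0.5], [-1.6, -12.3], [3.6, 0.8]]
```

Call:
{"api": "apply_moves", "payload": {"steps": [{"x":2,"y":25,"z":0,"spin":0},{"x":2,"y":20,"z":-10,"spin":0},{"x":0,"y":0,"z":-20,"spin":0}]}}

```text
time_s: 8.0
position: [0.5788, 0.1896, 0.1432]
tcp_rot: [[-0.724, 0.048, -0.688], [0.689, 0.004, -0.725], [-0.032, -0.999, -0.036]]
force: [0.6, -1.1, -1.6]
opening: 0.18
```

Call:
{"api": "apply_moves", "payload": {"steps": [{"x":0,"y":-3,"z":-10,"spin":0}]}}

```text
time_s: 8.1
position: [0.5774, 0.1871, 0.1312]
tcp_rot: [[-0.725, 0.045, -0.687], [0.688, 0.004, -0.726], [-0.03, -0.999, -0.034]]
force: [-0.7, -0.1, -1.6]
opening: 0.18
```

```bash
python3 - <<'E'
from h import *
s=read_state(); print(s['position'],s['tcp_rot'],s['force'])
out=[]
for c,(u,v) in [('scene',(375,235)),('top',(247,209)),('wrist',(320,230))]:
    im=imaging.capture(c); cv2.imwrite(f'pics/{c}7.png',im[:,:,::-1])
    r=32 if c!='wrist' else 55
    out.append(cv2.resize(im[v-r:v+r,u-r:u+r,::-1],(266,266),interpolation=cv2.INTER_CUBIC))
cv2.imwrite('pics/c7.png',np.hstack(out))
s=read_state(); print(s['position'],s['force'])
E
```

```text
[0.57742823 0.1871039  0.13116468] [[-0.72543421  0.04496523 -0.68682119]
 [ 0.68763572  0.00379719 -0.72604594]
 [-0.03003884 -0.99898134 -0.03367431]] [-0.69555315 -0.14051414 -1.64776205]
[0.57813173 0.18585606 0.13217035] [ 0.31929195 -0.14856782 -1.46374609]
```

View pics/c7.png

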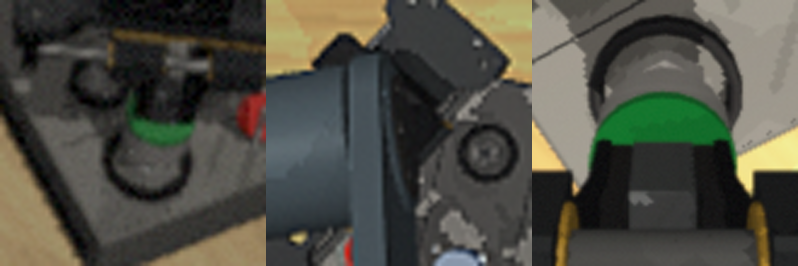

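```bash
cat > ov.py <<'E'
from h import *
import sys
def circ(c,r,z,n=60):
    a=np.linspace(0,2*np.pi,n); return np.c_[c[0]+r*np.cos(a),c[1]+r*np.sin(a),np.full(n,z)]
def overlay(tag,nut,sock,zm,wp=None):
    out=[]
    for c,(u,v),r in [('scene',(375,235),32),('wrist',(320,230),60)]:
        im=cv2.imread(f'pics/{c}{tag}.png'); p=imaging.camera_params(c); k=6 if c=='wrist' else 11
        k=390/(2*r); o=cv2.resize(im[v-r:v+r,u-r:u+r],(390,390),interpolation=cv2.INTER_CUBIC)
        for ctr,rad,z,col in [(nut,.0215,.065,(255,255,0)),(sock,.02,zm,(0,0,255)),(sock,.02,zm+.026,(0,255,255))]:
            q=(proj(p,circ(ctr,rad,z))-[u-r,v-r]+.5)*k
            cv2.polylines(o,[q.astype(np.int32)],True,col,1)
        out.append(o)
    cv2.imwrite(f'pics/ov{tag}.png',np.hstack(out))
E
python3 - <<'E'
from ov import *
s=read_state();P=s['position'];T=s['tcp_rot']
overlay('7',(.5775,.185),P[:2]+.0016*T[:2,2],P[2]-.041)
E
```

```text
(no output)
```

View pics/ov7.png

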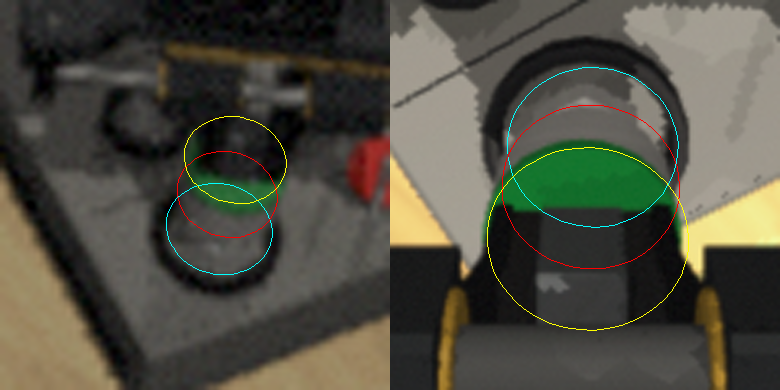

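Call:
{"api": "apply_moves", "payload": {"steps": [{"x":0,"y":0,"z":-10,"spin":0}]}}

```text
time_s: 8.35
position: [0.58, 0.1854, 0.1236]
tcp_rot: [[-0.723, 0.05, -0.689], [0.69, 0.004, -0.724], [-0.033, -0.999, -0.038]]
force: [-1.0, -0.5, -1.5]
opening: 0.178
```

Call:
{"api": "apply_moves", "payload": {"steps": [{"x":0,"y":0,"z":-6,"spin":0}]}}

```text
time_s: 8.45
position: [0.5799, 0.1847, 0.1172]
tcp_rot: [[-0.722, 0.05, -0.69], [0.691, 0.004, -0.723], [-0.033, -0.999, -0.037]]
force: [-0.3, -0.6, -0.3]
opening: 0.178
```

Call:
{"api": "apply_moves", "payload": {"steps": [{"x":-2,"y":1,"z":-5,"spin":0}]}}

```text
time_s: 8.55
position: [0.5787, 0.1852, 0.1121]
tcp_rot: [[-0.722, 0.051, -0.69], [0.692, 0.004, -0.722], [-0.034, -0.999, -0.038]]
force: [-0.0, 0.3, -1.7]
opening: 0.182
```

Call:
{"api": "apply_moves", "payload": {"steps": [{"x":-1,"y":0,"z":-5,"spin":0}]}}

```text
time_s: 8.65
position: [0.5774, 0.185, 0.1068]
tcp_rot: [[-0.721, 0.051, -0.691], [0.692, 0.004, -0.722], [-0.034, -0.999, -0.038]]
force: [-0.5, 0.1, -1.7]
opening: 0.18
```

Call:
{"api": "apply_moves", "payload": {"steps": [{"x":0,"y":0,"z":-4,"spin":0}]}}

```text
time_s: 8.75
position: [0.5772, 0.1849, 0.1024]
tcp_rot: [[-0.721, 0.051, -0.691], [0.692, 0.004, -0.722], [-0.034, -0.999, -0.038]]
force: [0.3, 1.0, -1.1]
opening: 0.185
```

Call:
{"api": "apply_moves", "payload": {"steps": [{"x":0,"y":0,"z":-4,"spin":0}]}}

```text
time_s: 8.85
position: [0.5773, 0.1848, 0.0982]
tcp_rot: [[-0.721, 0.051, -0.691], [0.692, 0.004, -0.722], [-0.034, -0.999, -0.038]]
force: [-0.0, -0.2, -1.2]
opening: 0.178
```

Call:
{"api": "apply_moves", "payload": {"steps": [{"x":0,"y":0,"z":-4,"spin":0}]}}

```text
time_s: 8.95
position: [0.5782, 0.1848, 0.0957]
tcp_rot: [[-0.721, 0.053, -0.691], [0.692, 0.004, -0.722], [-0.035, -0.999, -0.04]]
force: [-5.6, -3.5, 29.5]
opening: 0.18
```

```bash
python3 - <<'E'
from ov import *
for c in('scene','wrist'): cv2.imwrite(f'pics/{c}8.png',imaging.capture(c)[:,:,::-1])
s=read_state();P=s['position'];T=s['tcp_rot'];print(P,s['force'],s['opening'],s['time_s'])
overlay('8',(.5775,.185),P[:2]+.0016*T[:2,2],P[2]-.041)
cv2.imwrite('pics/top8.png',imaging.capture('top')[:,:,::-1])
E
```

```text
[0.57777182 0.18489463 0.09595417] [-1.49319684 -1.40098767  9.42080292] 0.1762252964800162 9.05
```

View pics/ov8.png

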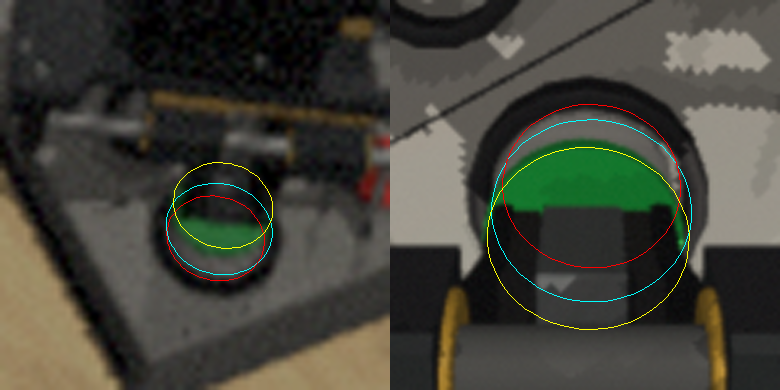

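View pics/scene8.png

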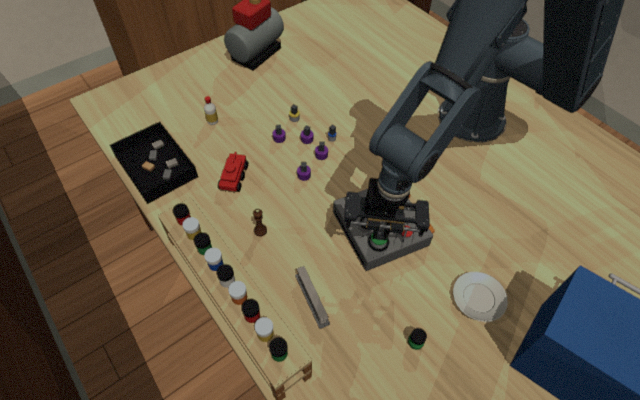

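Call:
{"api": "apply_moves", "payload": {"steps": [{"x":-1,"y":0,"z":-4,"spin":0},{"x":0,"y":0,"z":-3,"spin":0}]}}

```text
time_s: 9.3
position: [0.5781, 0.1849, 0.0958]
tcp_rot: [[-0.722, 0.057, -0.69], [0.691, 0.004, -0.723], [-0.038, -0.998, -0.042]]
force: [-5.8, -0.6, 14.5]
opening: 0.181
```

```bash
python3 - <<'E'
from ov import *
for c in('scene','wrist'): cv2.imwrite(f'pics/{c}9.png',imaging.capture(c)[:,:,::-1])
s=read_state();P=s['position'];T=s['tcp_rot'];print(P,T[:,1],s['force'],s['opening'],s['time_s'])
overlay('9',(.5775,.185),P[:2]+.0016*T[:2,2],P[2]-.041)
E
```

```text
[0.57810379 0.18490185 0.09575348] [ 0.05669249  0.0039607  -0.99838383] [-4.37869913 -1.36394856 17.58986993] 0.18149753994626025 9.4
```

View pics/ov9.png

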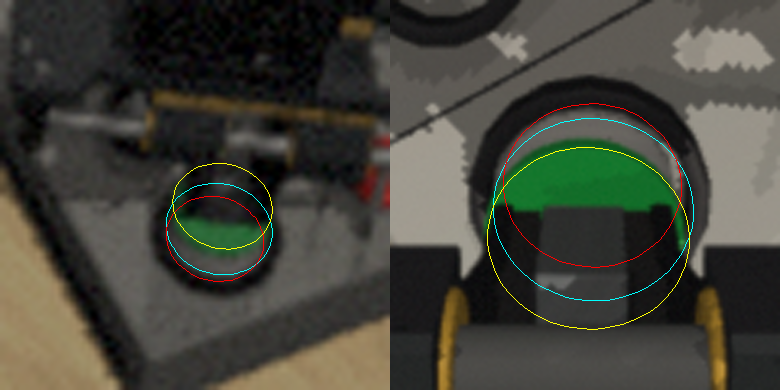

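```bash
python3 - <<'E'
from h import *
print(job.hand_in()); s=read_state(); print(s['position'],s['force'],s['opening'])
E
```

```text
the job is handed in; nothing more can be done
None
the job is handed in; nothing more can be done
```

The large (green-band) socket is on the empty lane's nut and still gripped there. I handed the job in at about 9.4 s on the robot's clock.

- **Lane and socket:** The red follower is in the +y lane (lane0), whose nut and collar are the largest of the three. That makes it the 26 mm nut, so the green socket fits. I left the purple look-alikes where they were.
- **Fit:** The sides of the drive adapter leave the hex angle uncertain by 30°. I tried one of the two possible angles and the socket went past the nut top and the collar without resistance.
- **Seating:** The socket stopped where its mouth should meet the dispenser top, with the tool point at z = 0.0957 m against an expected 0.096 m. A second push left the height unchanged, at about 17 N of upward force when handed in.
- **Grip:** The fingers read about 16 mm open, the width of the adapter. The wrist picture shows the socket has not slipped in the jaws.
- **Rest of the shelf:** In the scene picture taken after seating, the small and medium sockets stand upright. The bystanders look undisturbed; I checked them by eye, not by measurement.
- **Small disagreements:** The tool had drifted to about 3° of tilt by the end, about 1° more than when it gripped the socket, so the socket may lean slightly within its clearance. The camera estimates of the nut position differed by 1 to 4 mm, so I used an average.

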